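Shut the drinks dispenser's filler lid and open its odd-threaded pouring cap

TASK

Get the drinks dispenser ready to pour from. First press its blue filler lid, which stands ajar, down until it sits fully home and level. Then take off the red pouring cap: nobody knows whether its thread is ordinary or reversed, so turn it one way and, if it soon stops, the other, and finish while still holding the cap in the gripper, lifted at least 5 cm above its neck, with the lid still shut and the things around left where they stand.

Things in the scene. Friction and masses are not known exactly. Their poses are not given: they have to be found in the camera images.
- tank: Drinks dispenser: white flat tank with rounded edges, 110 (x) x 200 (y) x 90 mm high, fixed to the worktop. Origin: centre of its underside; x points away from the robot at yaw 0, z up. The blue filler lid is on its left (+y) half, the pouring neck with the red cap on its right (-y) half.
- lid (a joint): Hinge of the blue filler lid (rad): 0 = shut, home, level; grows as its near edge stands up; starts at 0.08 to 0.16. The lid is a disc 86 mm across, 5 mm thick, centred 48 mm to +y of the tank's centre, hinged at its far (+x) edge. Stiff (0.5 N m), stays where left: pressing the near edge takes about 6 N. Hard stop when home.
- lid_front (a point): Point on top of the blue lid close to its near edge (tank's -x side), 80 mm from the hinge axis: the place to press. Moves with the lid: 102 mm above the worktop when shut, about 80 mm x joint value higher when ajar.
- neck (a point): Centre of the top of the upright grey pouring neck, 116 mm above the worktop, 55 mm to -y of the tank's centre; hidden in the cap at the start. Its quick thread may be of either hand, differently each start. The cap loosens in one direction only: free between 0.9 and 1.8 rad of turn. The other way it meets a hard stop after 0.2 to 0.6 rad.
- cap: Red round ribbed pouring cap, 54 mm across, 25 mm tall, about 100 g, loose part. Origin: centre of its lower edge, 95 mm above the worktop when on the neck (flat top at 120 mm); z up. A white stripe across its top lies along its x axis, at the start along the tank's x within 0.05 rad, and shows the turn. Grip the sides.
- cap_seat (a point): Point on the cap's axis, 21 mm above its lower edge; meets neck when the cap is on. Turning does not raise the cap. Still locked it lifts only 1 to 4 mm, then resists; freed it lifts straight off under its own weight alone. Against the stop it slips in the fingers if gripped lightly (20 N).
- pepper: Bystander: glass pepper shaker, 44 mm across, 90 mm tall, standing to the right of the tank. Origin: centre of its underside.
- mug: Bystander: cream mug with handle, 95 mm tall, standing beyond the tank. Origin: centre of its underside.
- spoon: Bystander: steel spoon 201 mm long, 14 mm high, lying on the worktop beyond the tank. Origin: centre of its underside.
There are look-alikes about, which are no part of the job. Several things have the shape of the cap; the one meant has the colours described above.

How it is judged:
On the way:
1. the filler lid is pressed home and level while the cap is still on its neck (value of joint lid below 0.02 rad and distance between cap_seat and neck below 0.008 m), for 0.2 s.
At the end, for the whole second after the job is handed in: The lid is shut (joint under 0.02 rad). The cap is gripped by the fingers and held still in the air, at least 40 mm higher than it sat on the neck, above or near the neck (within 150 mm sideways, its lower edge under 0.40 m), touching no part of the dispenser (value of joint lid below 0.02 rad and z of cap_seat in the frame of neck above 0.04 m and height (world z) of cap below 0.4 m and contact force between the fingers and cap above 2 N and contact force between cap and tank below 0.1 N and horizontal distance between cap_seat and neck below 0.15 m and linear speed of cap below 0.03 m/s); the arm keeps its last pose, push and grip.
It fails at once if a bystander (pepper shaker, mug or spoon) is moved by more than 30 mm or tipped over (distance of any of pepper, mug, spoon from where it was at the start of the episode above 0.03 m or angle between any of pepper, mug's own z axis and vertical above 0.5 rad).
It also fails if it takes over 53 s, if anything falls off the work surface, if the arm or the gripper's body presses on something with over 40 N, if the wrist force passes 120 N, or if a joint passes its speed limit or range.

ROBOT

A 6-joint arm with a two-finger parallel gripper is mounted at the origin on a cart in front of the work surface, level with it; the furniture and walls round the work are solid. World frame = base frame: x ahead of the robot, y to its left, z up, the work surface at z = 0. Lengths are in m, angles in rad, forces in N, time in s.
With the tool pointing down it reaches from about 0.225 to 0.875 m from the base axis. Payload 3.4 kg.
Tool frame: the origin (TCP) lies between the finger pads; the fingertips stand 14 mm ahead of it and the grasp point (between the pads) lies 5 mm behind it; z points along the fingers, y is the direction in which the jaws open and shut (so a half turn about z gives the same grasp; the last joint's range is limited). The gripper opens to 85 mm and grips with 20 to 120 N. Pads are 22 mm wide; open, the fingers measure 114 mm over their backs; the gripper's body (76 mm by 85 mm) begins 54 mm behind the grasp point. The pads swing forward as they close: fully open they stand 13 mm farther back than shut.
Start: joints at [-1.451, 0.276, 1.505, -0, 1.361, -0.121], TCP at [0.137, -0.558, 0.213] pointing down, gripper open.
Joint ranges: [-2.89, 2.89], [-0.75, 2.08], [0.22, 2.7], [-1.18, 4.32], [0.11, 2.71], [-2.7, 2.7]. Speed limits (rad/s): [2.57, 2.57, 3.14, 3.14, 3.14, 3.14].

INTERFACE

Orientations are given as a unit quaternion [w, x, y, z].
In Python, from rig import manip, get_image, job gives the robot as it stands. The module is installed in compiled form; this text tells all that it offers.
- The arm moves only by the tool step_arm, never from a script. Its argument "moves" is one flat list of numbers, 5 for each row, row after row: the shift along the tool's x, y, z as a fraction of full scale, then the turn about the tool's z as a fraction of full scale, then the gripper's target within -1 to 1 (shut at 1, half-way at 0, fully open at -1). In form: [dx, dy, dz, twist, hand, dx, dy, dz, twist, hand, ...]. A call has 1 to 5 rows; each row is the pose to reach, as a shift and turn from the pose commanded when the call began, along the tool's axes at that moment, turning the shorter way round; what a row does not reach only later rows make up. Full scale, the value 1, is 500 mm for a shift and pi rad for a turn. A row lasts 1/10 s, in which the tool goes at most 50 mm and 8.59 degrees, less where a joint would pass 70% of its speed; a pose out of reach is approached as far as the arm can. A call with a number of a shift or a turn outside -1 to 1 is refused whole. A call with a gripper value outside its range is refused whole. The fingers move at their own pace and stop on an object; "force" is the grip in N (left out, the last holds). Time passes only in rows, so rows that repeat a pose let the fingers close. It gives the time, the measured TCP pose, the force and the opening at its end, in the units of the state.
- manip.get_state(): the state, without advancing time (a new reading comes with each control period).
- get_image(name): name is "scene" or "top" or "wrist"; returns a dict with "frame" (480x640x3 uint8, blue, green, red), "fx", "fy", "cx", "cy" (pixels), "rvec" (rotation vector, rad) and "tvec" (3), from world to camera coordinates, as OpenCV has them; the wrist camera has in their place "T_tool_cam" (4x4, takes a point from camera to tool coordinates, whose origin is the TCP and whose axes are the flange's). Camera axes: x right, y down, z forward; pixel columns grow to the right and rows downward; lengths in m; the calibration is good to about 2 mm. A picture is of the moment at which its call begins: read the wrist's pose just before it. There is no depth.
- job.sign_off(): hands the job in, once; it reports no verdict.
The state is a dict: "clock": time; "qpos": joint angles; "qd": joint speeds; "effort": joint torques, N m; "position": TCP position; "ee_rot": TCP orientation; "contact_force": force on the tool from outside, world axes, zero at the start; "moment": the same for the moment, N m; "width": finger opening in m.
Only numpy, scipy, OpenCV 4.12 (cv2) and the standard library are available. Lean on these libraries where they do the work, as an engineer would, in place of code of your own. Each camera call takes 0.05 s, during which the arm holds its last target. There are 200 camera calls.

## Working session

There is one attempt and no reset: what is moved stays moved. The work goes in short steps, Python scripts to look and compute and a tool call to move; the robot and the scene stay as the last step left them, time stands still between calls to the robot, and variables do not carry over. Pictures are saved under pics/ and viewed, about 8 in all and at most 12, crops included, and the job is handed in when it is done.

Besides the shell and the picture viewer there is one more tool, called after ">>>" in YAML: its name, and indented under it one key for each argument. step_arm: Moves the arm, as the interface text tells. Its arguments: {"type":"object","properties":{"moves":{"type":"array","items":{"type":"number","minimum":-1,"maximum":1}},"force":{"type":"number"}},"required":["moves"]}

```bash
mkdir -p pics
python3 - <<'E'
from rig import manip,get_image
import cv2,numpy as np
s=manip.get_state();print(s)
a=get_image("scene");b=get_image("top")
for n,i in(("scene",a),("top",b)):
    print(n,i["fx"],i["fy"],i["cx"],i["cy"],i["rvec"],i["tvec"]);cv2.imwrite(f"pics/{n}0.png",i["frame"])
E
```

```text
{'clock': 0.0, 'qpos': array([-1.45093478e+00,  2.76627332e-01,  1.50620384e+00, -3.93394278e-05,
        1.36067490e+00, -1.20965134e-01]), 'qd': array([ 0.00318696,  0.00114659, -0.00077609, -0.00188873,  0.00091437,
       -0.00071441]), 'effort': array([ 2.93218793e-03, -4.16761494e+01, -2.45806825e+01,  2.72493680e-04,
        1.11310792e-02,  4.12932621e-07]), 'position': array([ 0.13706949, -0.55781662,  0.21189313]), 'ee_rot': array([-9.56720224e-04,  9.92758120e-01,  1.20126601e-01, -1.87052469e-05]), 'contact_force': array([-0.17172366, -0.95330547,  0.62390634]), 'moment': array([-0.01035714,  0.00477634, -0.02126598]), 'width': 0.08537728124889293}
scene 460.74773019882787 460.74773019882787 320.8643733101303 240.11116268317429 [ 0.76570566 -2.48992803  1.26397617] [0.41175248 0.31941805 0.66276015]
top 512.2556572552827 512.2556572552827 318.51162028776184 233.8026768826875 [ 2.16252998 -2.13235136  0.1613053 ] [-0.10619763  0.57734086  1.08839106]
```

View pics/top0.png

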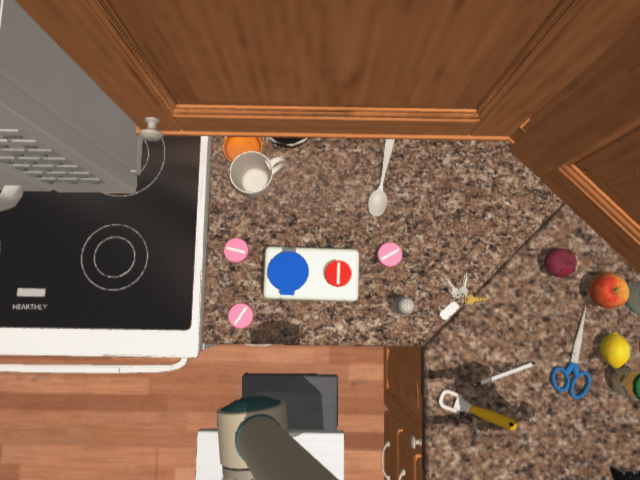

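View pics/scene0.png

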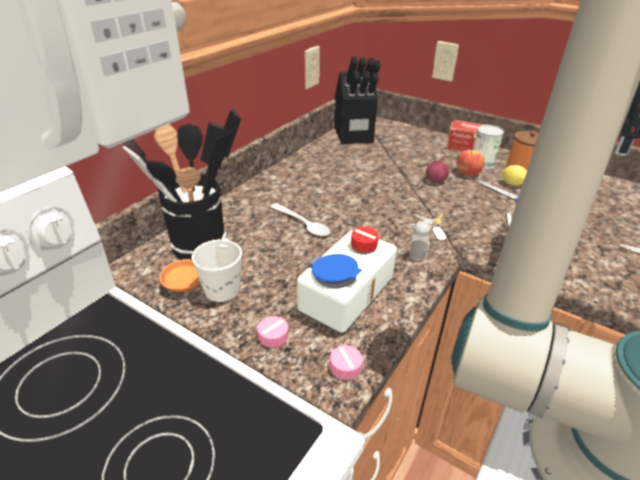

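The top view shows the red cap at (338,273) on the white tank and the blue lid at (288,271). The pink look-alikes are at (236,250), (240,315) and (390,255). The pepper is at (405,305), the mug at (252,173) and the spoon at (378,200). The only red cap with a white stripe that sits on the tank is the one at (338,273).

```bash
cat > h.py <<'E'
from rig import manip,get_image
import cv2,numpy as np
from scipy.spatial.transform import Rotation as R
def toolR(s): return R.from_quat(np.roll(s["ee_rot"],-1))
def cast(im,uv,z,s=None):
    K=np.array([[im["fx"],0,im["cx"]],[0,im["fy"],im["cy"]],[0,0,1]])
    d=np.linalg.inv(K)@np.array([uv[0],uv[1],1.])
    if s is None:
        Rw=cv2.Rodrigues(np.array(im["rvec"]))[0].T; o=-Rw@np.array(im["tvec"])
    else:
        T=np.eye(4);T[:3,:3]=toolR(s).as_matrix();T[:3,3]=s["position"];T=T@np.array(im["T_tool_cam"]);Rw=T[:3,:3];o=T[:3,3]
    d=Rw@d; return o+d*(z-o[2])/d[2]
def masks(f):
    h=cv2.cvtColor(f,cv2.COLOR_BGR2HSV);H,S,V=cv2.split(h)
    return {"red":(((H<6)|(H>174))&(S>190)&(V>110)).astype(np.uint8),"blue":((H>100)&(H<125)&(S>150)&(V>80)).astype(np.uint8)}
def blob(m,near=None):
    n,l,st,c=cv2.connectedComponentsWithStats(m)
    i=1+np.argmax(st[1:,4]) if near is None else 1+min((j for j in range(n-1) if st[j+1,4]>40),key=lambda j:np.hypot(*(c[j+1]-near)))
    cs,_=cv2.findContours((l==i).astype(np.uint8),cv2.RETR_EXTERNAL,cv2.CHAIN_APPROX_NONE)
    return cv2.convexHull(max(cs,key=len))[:,0,:].astype(float),st[i]
def goto(p,s=None):  # shift in tool axes, full-scale units
    s=s or manip.get_state(); return toolR(s).inv().apply(np.array(p)-s["position"])/.5
E
python3 - <<'E'
from h import *
im=get_image("top");f=im["frame"];M=masks(f)
for k,near,z in(("red",(338,273),.12),("blue",(288,271),.107)):
    h,st=blob(M[k],np.array(near)); w=np.array([cast(im,p,z)[:2] for p in h])
    c,r=cv2.minEnclosingCircle(w.astype(np.float32)); print(k,st,c,r)
# tank white
hsv=cv2.cvtColor(f,cv2.COLOR_BGR2HSV)
m=((hsv[...,1]<50)&(hsv[...,2]>170)).astype(np.uint8);m[:240]=0;m[310:]=0;m[:,:255]=0;m[:,370:]=0
h,st=blob(m);w=np.array([cast(im,p,.085)[:2] for p in h]).astype(np.float32);print("tank",st,cv2.minAreaRect(w))
for n,p,z in(("pepper",(405,303),.09),("mug",(252,173),.095),("pinkR",(390,255),.025),("spoon",(378,203),.01)):print(n,cast(im,p,z))
x,y=210,225;cv2.imwrite("pics/c1.png",cv2.resize(f[225:335,220:420],None,fx=4,fy=4,interpolation=2))
s=manip.get_state();print(toolR(s).as_matrix().round(3))
E
```

```text
red [340 262  11  24 170] (0.48660755157470703, -0.14567123353481293) 0.023671848699450493
blue [ 268  252   40   43 1283] (0.487329363822937, -0.03605270013213158) 0.04429692402482033
tank [ 264  247   95   54 2746] ((0.48822784423828125, -0.0838465690612793), (0.1971808522939682, 0.10788717865943909), 89.12245178222656)
pepper [ 0.42930502 -0.27931075  0.09      ]
mug [0.70049257 0.04619544 0.095     ]
pinkR [ 0.53586801 -0.25819017  0.025     ]
spoon [ 0.65690653 -0.23360509  0.01      ]
[[ 0.971  0.238 -0.   ]
 [ 0.238 -0.971  0.001]
 [ 0.    -0.001 -1.   ]]
```

View pics/c1.png

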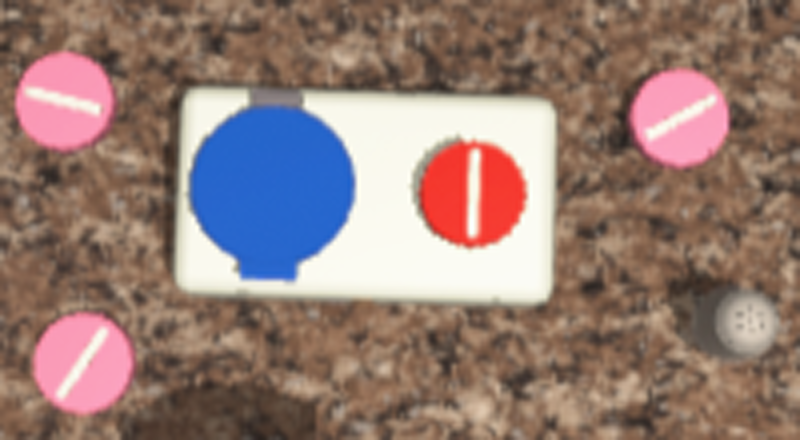

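The crop confirms it: the red cap with its white stripe sits on the tank's right half and the lid is on the left. The tank centre is about (0.488,-0.084), with yaw about 0. I'll go to above the lid's near edge with the fingers shut.

>>> step_arm:
  moves: [0.429,-0.432,0.03,0,1,0.429,-0.432,0.03,0,1,0.429,-0.432,0.03,0,1,0.429,-0.432,0.03,0,1,0.429,-0.432,0.03,0,1]
  force: 60

```text
clock: 0.65
position: [0.2663, -0.3425, 0.2002]
ee_rot: [-0.0, 0.993, 0.12, 0.0]
contact_force: [1.8, -0.3, 0.1]
width: 0.0121
```

>>> step_arm:
  moves: [0.505,-0.507,0.06,0,1,0.505,-0.507,0.06,0,1,0.505,-0.507,0.06,0,1,0.505,-0.507,0.06,0,1,0.505,-0.507,0.06,0,1]

```text
clock: 1.15
position: [0.3949, -0.1292, 0.1795]
ee_rot: [0.0, 0.993, 0.12, 0.0]
contact_force: [0.9, -0.6, -0.3]
width: -0.0
```

Run:
```python
from h import *
print(goto([.451,-.036,.17]),manip.get_state()["position"])
```

```text
[ 0.15331265 -0.1542785   0.01905016] [ 0.39493072 -0.12918012  0.17954381]
```

>>> step_arm:
  moves: [0.13,-0.13,0.02,0,1,0.13,-0.13,0.02,0,1,0.13,-0.13,0.02,0,1,0.13,-0.13,0.02,0,1]

```text
clock: 1.55
position: [0.4417, -0.0518, 0.1692]
ee_rot: [0.0, 0.993, 0.122, -0.001]
contact_force: [-0.4, 0.2, 0.1]
width: 0.0003
```

Run:
```python
from h import *
s=manip.get_state();print(goto([.451,-.036,.17],s),s["position"],s["contact_force"])
im=get_image("wrist");cv2.imwrite("pics/w1.png",im["frame"])
M=masks(im["frame"])
for k,z in(("red",.12),("blue",.107)):
    h,st=blob(M[k]); w=np.array([cast(im,p,z,s)[:2] for p in h]);c,r=cv2.minEnclosingCircle(w.astype(np.float32));print(k,st,c,r)
```

```text
[ 0.02560064 -0.0261265  -0.00167157] [ 0.4417314  -0.05176781  0.16918496] [-0.36902541  0.16867878  0.10010355]
red [ 440  170   73   81 3480] (0.4889003336429596, -0.13806253671646118) 0.02605416253209114
blue [  251    99   128   144 11145] (0.48624926805496216, -0.03595268726348877) 0.04599485918879509
```

View pics/w1.png

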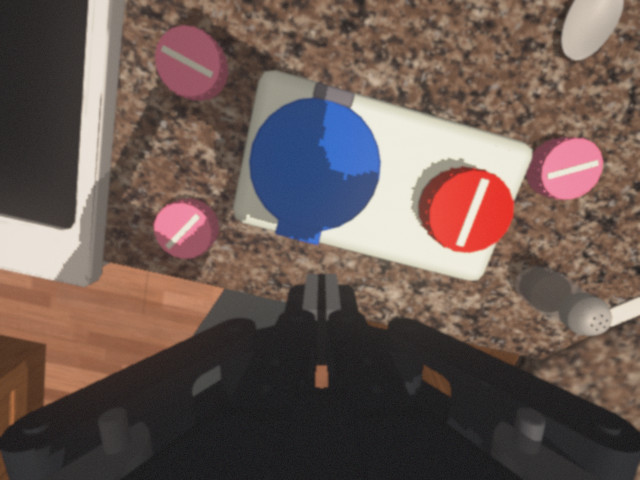

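The wrist view puts the cap at (470,210) px, which is world (0.489,-0.138), and the lid at (315,165). Both agree with the top view. Now the descent and press.

>>> step_arm:
  moves: [0.026,-0.026,0,0,1,0.026,-0.026,0.07,0,1,0.026,-0.026,0.085,0,1,0.026,-0.026,0.095,0,1,0.026,-0.026,0.1,0,1]

```text
clock: 2.1
position: [0.4514, -0.0378, 0.1198]
ee_rot: [0.0, 0.993, 0.119, -0.0]
contact_force: [-0.6, -0.3, -0.6]
width: 0.0003
```

>>> step_arm:
  moves: [0,0,0.004,0,1,0,0,0.008,0,1,0,0,0.008,0,1]

```text
clock: 2.4
position: [0.4517, -0.0369, 0.1159]
ee_rot: [0.0, 0.993, 0.12, 0.0]
contact_force: [0.2, 0.4, 0.3]
width: -0.0001
```

>>> step_arm:
  moves: [0,0,0.004,0,1,0,0,0.006,0,1,0,0,0.006,0,1]

```text
clock: 2.7
position: [0.4514, -0.0367, 0.1125]
ee_rot: [0.0, 0.993, 0.12, -0.0]
contact_force: [0.4, 0.2, 0.1]
width: -0.0003
```

No contact force yet, so I'll look from the scene camera.

Run:
```python
from h import *
a=get_image("scene")["frame"];w=get_image("wrist")["frame"]
cv2.imwrite("pics/s2.png",np.hstack([cv2.resize(a[200:340,260:430],(480,395),interpolation=2),cv2.resize(w[60:360,150:500],(310,266))[:395].copy() if 0 else cv2.copyMakeBorder(cv2.resize(w[60:360,150:500],(310,266)),0,129,0,0,0)]))
```

```text
(no output)
```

View pics/s2.png

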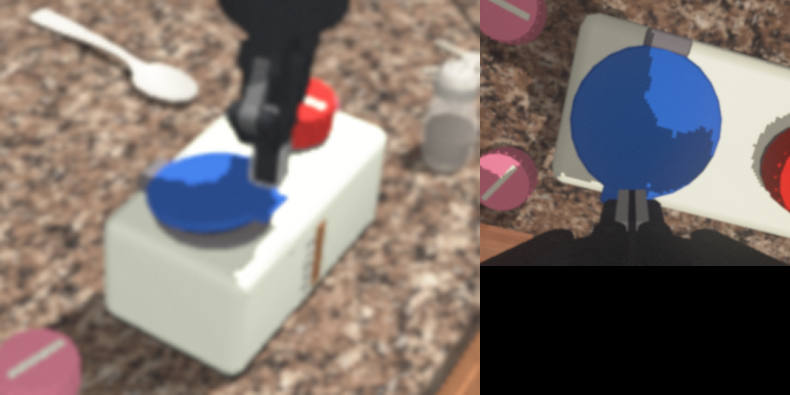

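>>> step_arm:
  moves: [0,0,0.006,0,1,0,0,0.006,0,1]

```text
clock: 3.0
position: [0.4512, -0.0367, 0.1092]
ee_rot: [-0.0, 0.993, 0.12, -0.0]
contact_force: [-0.6, -0.0, -0.8]
width: 0.0002
```

>>> step_arm:
  moves: [0,0,0.004,0,1,0,0,0.004,0,1]

```text
clock: 3.2
position: [0.4513, -0.0367, 0.1073]
ee_rot: [-0.0, 0.993, 0.12, -0.0]
contact_force: [-0.8, -0.3, 0.9]
width: -0.0001
```

Run:
```python
from h import *
im=get_image("scene")
K=np.array([[im["fx"],0,im["cx"]],[0,im["fy"],im["cy"]],[0,0,1]])
P=[(.451,-.037,z) for z in(.0985,.11,.12,.13)]+[(.488,-.139,.12),(.451,-.036,.102),(.488,-.036,.105),(.433,.016,0),(.433,-.184,.09)]
print(cv2.projectPoints(np.array(P),np.array(im["rvec"]),np.array(im["tvec"]),K,None)[0][:,0].round(1))
a=im["frame"];cv2.imwrite("pics/s3.png",cv2.resize(a[220:320,290:410],(720,600),interpolation=2))
```

```text
[[353.6 278.1]
 [354.  273.2]
 [354.4 268.9]
 [354.7 264.5]
 [364.4 234.3]
 [353.5 276.9]
 [336.  268. ]
 [344.2 338.3]
 [398.3 244.9]]
```

View pics/s3.png

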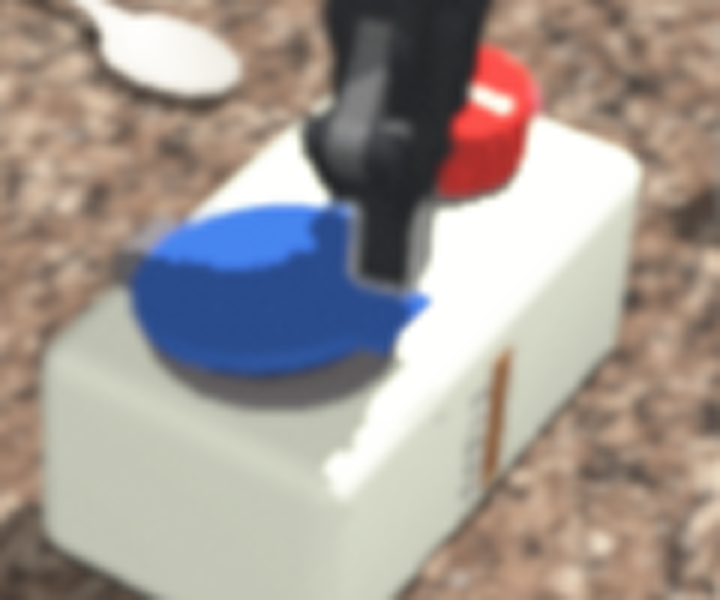

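The scene crop shows the fingertip at about (354,268), so z is about 0.12. It is still above the lid, about 14 mm behind the TCP rather than ahead of it. I'll go on down, watching the force.

>>> step_arm:
  moves: [0,0,0.008,0,1,0,0,0.012,0,1]

```text
clock: 3.45
position: [0.4514, -0.0367, 0.1012]
ee_rot: [-0.0, 0.993, 0.12, -0.0]
contact_force: [0.3, 0.3, 0.4]
width: 0.0001
```

>>> step_arm:
  moves: [0,0,0.004,0,1,0,0,0.008,0,1]

```text
clock: 3.65
position: [0.4515, -0.0367, 0.0974]
ee_rot: [0.0, 0.993, 0.12, -0.0]
contact_force: [0.3, -0.2, 0.2]
width: 0.0001
```

>>> step_arm:
  moves: [0,0,0.004,0,1,0,0,0.006,0,1]

```text
clock: 3.85
position: [0.4511, -0.0367, 0.0948]
ee_rot: [-0.0, 0.993, 0.12, -0.0]
contact_force: [-1.0, -0.3, 6.0]
width: -0.0003
```

>>> step_arm:
  moves: [0,0,0.003,0,1,0,0,0.005,0,1]

```text
clock: 4.05
position: [0.4505, -0.0367, 0.0924]
ee_rot: [-0.0, 0.993, 0.12, -0.001]
contact_force: [-3.4, 0.1, 5.9]
width: 0.0003
```

>>> step_arm:
  moves: [0,0,0.003,0,1,0,0,0.006,0,1]

```text
clock: 4.25
position: [0.4499, -0.0367, 0.0893]
ee_rot: [-0.0, 0.993, 0.12, -0.002]
contact_force: [-4.8, -1.0, 6.4]
width: 0.0001
```

>>> step_arm:
  moves: [0,0,0.003,0,1,0,0,0.006,0,1]

```text
clock: 4.45
position: [0.4493, -0.0367, 0.0862]
ee_rot: [-0.0, 0.993, 0.12, -0.002]
contact_force: [-5.6, -1.3, 6.8]
width: 0.0003
```

>>> step_arm:
  moves: [0,0,0.003,0,1,0,0,0.005,0,1]

```text
clock: 4.65
position: [0.4489, -0.0367, 0.0835]
ee_rot: [-0.0, 0.993, 0.12, -0.003]
contact_force: [-5.6, -1.1, 7.7]
width: -0.0001
```

>>> step_arm:
  moves: [0,0,0.003,0,1,0,0,0.005,0,1]

```text
clock: 4.85
position: [0.4489, -0.0367, 0.0828]
ee_rot: [-0.0, 0.993, 0.12, -0.002]
contact_force: [-11.1, -0.7, 27.9]
width: 0.0001
```

Hard stop at 28 N after about 13 mm of travel, or about 0.16 rad. I'll hold briefly, then rise.

>>> step_arm:
  moves: [0,0,0,0,1,0,0,0,0,1,0,0,-0.1,0,1,0,0,-0.18,0,1,0.027,0.217,-0.18,0,-1]

```text
clock: 5.35
position: [0.4714, -0.0805, 0.1766]
ee_rot: [0.001, 0.992, 0.123, 0.005]
contact_force: [2.0, -0.5, -0.3]
width: 0.013
```

Run:
```python
from h import *
s=manip.get_state();print(goto([.488,-.139,.173],s),s["position"],s["qpos"])
```

```text
[0.00370361 0.12148173 0.00758789] [ 0.47135382 -0.08054548  0.17663993] [-0.31741691  0.14967267  1.7676734   0.00332594  1.21511336  1.00585478]
```

>>> step_arm:
  moves: [0.003,0.107,0,-0.34,-1,0.003,0.107,0,-0.34,-1,0.003,0.107,0,-0.34,-1,0.003,0.107,0,-0.34,-1,0.003,0.107,0,-0.34,-1]

```text
clock: 5.85
position: [0.4835, -0.1353, 0.1708]
ee_rot: [-0.0, 0.881, 0.474, -0.0]
contact_force: [-0.5, 0.0, 0.1]
width: 0.0848
```

>>> step_arm:
  moves: [0,0,0,-0.1,-1,0,0,0,-0.1,-1,0,0,0,-0.1,-1,0,0,0,-0.1,-1]

```text
clock: 6.25
position: [0.4836, -0.135, 0.171]
ee_rot: [-0.0, 0.798, 0.603, -0.0]
contact_force: [0.3, -1.1, -0.1]
width: 0.0853
```

Run:
```python
from h import *
s=manip.get_state();print(goto([.488,-.139,.173],s),s["position"],s["qpos"],s["width"])
print(toolR(s).as_matrix().round(3))
im=get_image("wrist");cv2.imwrite("pics/w2.png",im["frame"])
M=masks(im["frame"])
h,st=blob(M["red"]); w=np.array([cast(im,p,.12,s)[:2] for p in h]);c,r=cv2.minEnclosingCircle(w.astype(np.float32));print(st,c,r)
```

```text
[-0.00525812  0.01073503 -0.00404575] [ 0.4835566  -0.1350026   0.17097734] [-4.10902968e-01  1.95124351e-01  1.72418087e+00 -4.03101691e-05
  1.22233770e+00 -1.33724820e-01] 0.0852718669594829
[[ 0.274  0.962 -0.   ]
 [ 0.962 -0.274 -0.   ]
 [-0.    -0.    -1.   ]]
[336 272  14  10  33] (0.49219268560409546, -0.15758123993873596) 0.005281494464725256
```

View pics/w2.png

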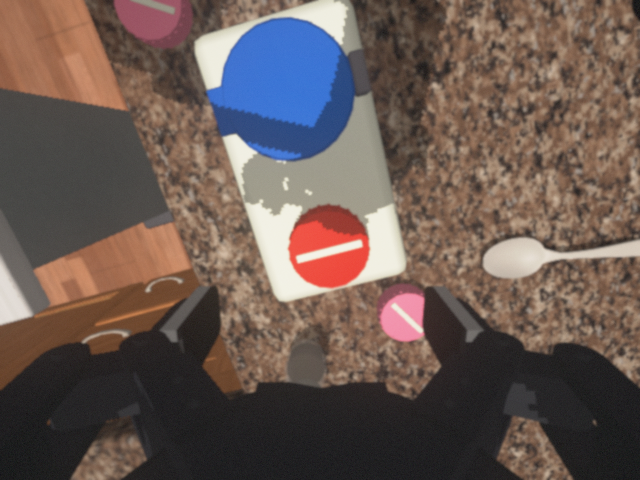

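Run:
```python
from h import *
s=manip.get_state()
im=get_image("wrist");f=im["frame"]
h=cv2.cvtColor(f,cv2.COLOR_BGR2HSV)
m=(((h[...,0]<8)|(h[...,0]>172))&(h[...,1]>180)).astype(np.uint8);m[:190]=0;m[300:]=0;m[:,:270]=0;m[:,390:]=0
m=cv2.morphologyEx(m,cv2.MORPH_CLOSE,np.ones((15,15)))
hu,st=blob(m)
for z in(.12,.11):
    w=np.array([cast(im,p,z,s)[:2] for p in hu]);c,r=cv2.minEnclosingCircle(w.astype(np.float32));print(st,c,r,goto([*c,.171],s))
T=np.array(im["T_tool_cam"]);print(T.round(3))
```

```text
[ 291  221   77   65 3794] (0.48812371492385864, -0.136940136551857) 0.02592097781598568 [-1.20411030e-03  9.83914203e-03 -5.61094761e-07]
[ 291  221   77   65 3794] (0.4874783158302307, -0.14001819491386414) 0.02713935822248459 [-7.47855125e-03  1.02810966e-02 -2.77692356e-07]
[[-0.001 -0.966 -0.26   0.066]
 [ 1.    -0.001  0.     0.   ]
 [-0.    -0.26   0.966 -0.161]
 [ 0.     0.     0.     1.   ]]
```

>>> step_arm:
  moves: [-0.004,0.0105,0,0,-1,-0.004,0.0105,0.08,0,-1,-0.004,0.0105,0.14,0,-1,-0.004,0.0105,0.17,0,-1,-0.004,0.0105,0.17,0,-1]

```text
clock: 6.85
position: [0.4866, -0.1379, 0.0838]
ee_rot: [-0.002, 0.797, 0.603, -0.001]
contact_force: [-1.0, 0.1, -0.8]
width: 0.0855
```

Run:
```python
from h import *
s=manip.get_state();print(s["position"],s["contact_force"])
a=get_image("scene")["frame"];cv2.imwrite("pics/s4.png",cv2.resize(a[180:300,310:430],(600,600),interpolation=2))
```

```text
[ 0.48656742 -0.13785164  0.0838335 ] [-1.037352    0.05083861 -0.77107352]
```

View pics/s4.png

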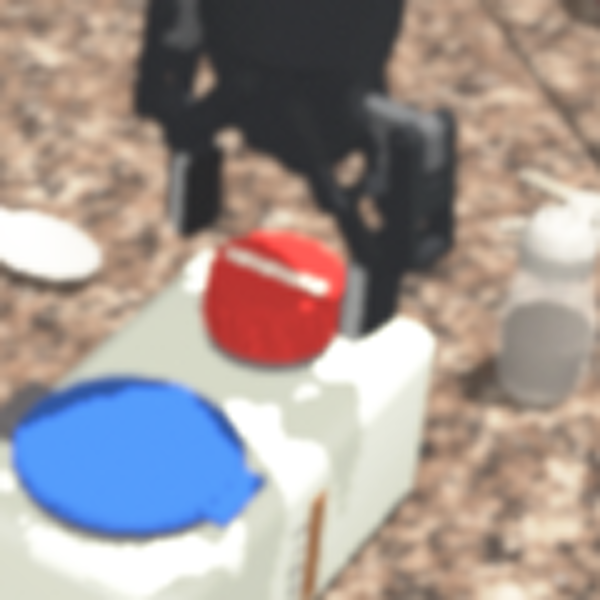

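The fingers straddle the cap and the lid looks flush. I'll check the fingertip height from those pixels.

Run:
```python
from h import *
im=get_image("scene");K=np.array([[im["fx"],0,im["cx"]],[0,im["fy"],im["cy"]],[0,0,1]])
for q in((.4455,-.126),(.5285,-.150)):
  print(cv2.projectPoints(np.array([(*q,z) for z in(.09,.1,.11,.12,.13)]),np.array(im["rvec"]),np.array(im["tvec"]),K,None)[0][:,0].round(1).tolist())
print("seen",(383,246.5),(349,226.5))
```

```text
[[379.2, 257.5], [379.7, 253.4], [380.2, 249.3], [380.7, 245.1], [381.2, 240.8]]
[[348.6, 236.9], [348.9, 232.9], [349.2, 228.9], [349.4, 224.8], [349.7, 220.7]]
seen (383, 246.5) (349, 226.5)
```

The tips are at about 0.116 with TCP at 0.084, so I'll go down 12 mm more and close.

>>> step_arm:
  moves: [0,0,0.024,0,-1,0,0,0.024,0,1,0,0,0.024,0,1,0,0,0.024,0,1,0,0,0.024,0,1]
  force: 60

```text
clock: 7.45
position: [0.4883, -0.1385, 0.0749]
ee_rot: [0.0, 0.797, 0.604, 0.0]
contact_force: [-1.2, -0.0, 4.7]
width: 0.0528
```

>>> step_arm:
  moves: [0,0,0,0,1,0,0,0,0,1]

```text
clock: 7.65
position: [0.4883, -0.1385, 0.0749]
ee_rot: [0.0, 0.797, 0.604, 0.0]
contact_force: [-1.3, -0.4, 5.5]
width: 0.0526
```

```bash
python3 -c "
from h import *
s=manip.get_state()
for k in('position','contact_force','moment','width','qpos'):print(k,s[k])"
```

```text
position [ 0.48831682 -0.13848404  0.07490292]
contact_force [-1.27485271 -0.3571563   5.4641682 ]
moment [ 0.07083533  0.30347911 -0.03717214]
width 0.05258716351768116
qpos [-4.13424171e-01  2.95414348e-01  1.85545856e+00 -1.15075987e-04
  9.89750431e-01 -1.38908576e-01]
```

The cap is gripped at 52.6 mm. First I'll turn counter-clockwise, the ordinary way.

>>> step_arm:
  moves: [0,0,-0.002,-0.03,1,0,0,-0.002,-0.06,1,0,0,-0.002,-0.09,1,0,0,-0.002,-0.09,1]

```text
clock: 8.05
position: [0.4879, -0.138, 0.075]
ee_rot: [-0.0, 0.704, 0.71, 0.0]
contact_force: [-0.1, 1.1, 0.6]
width: 0.0527
```

```bash
python3 -c "
from h import *
s=manip.get_state()
for k in('position','contact_force','moment','width','qpos'):print(k,s[k])"
```

```text
position [ 0.48791831 -0.13802404  0.07497846]
contact_force [-0.11974591  1.13856926  0.58513729]
moment [ 0.21217602  0.0440921  -0.02288516]
width 0.052659811720167884
qpos [-4.13330730e-01  2.95332821e-01  1.85534989e+00  5.53434171e-04
  9.91370525e-01 -4.21396582e-01]
```

Turned 0.28 rad with no resisting moment. I'll carry on in small steps.

>>> step_arm:
  moves: [0,0,0,-0.03,1,0,0,0,-0.06,1,0,0,0,-0.09,1,0,0,0,-0.09,1]

```text
clock: 8.45
position: [0.4878, -0.139, 0.075]
ee_rot: [0.0, 0.598, 0.801, -0.0]
contact_force: [-1.8, -2.0, -0.5]
width: 0.0525
```

```bash
python3 -c "
from h import *
s=manip.get_state()
for k in('position','contact_force','moment','width','qpos','effort'):print(k,s[k])"
```

```text
position [ 0.48777545 -0.13897113  0.07500718]
contact_force [-1.82781134 -1.98058957 -0.52992349]
moment [-0.28827814  0.18453913 -0.4291472 ]
width 0.05251691107679516
qpos [-4.14055754e-01  2.95344062e-01  1.85524255e+00 -1.19538726e-03
  9.91033787e-01 -7.01830432e-01]
effort [  1.43493343 -38.40557814 -20.19510269   0.38893889  -0.10022973
  -0.733469  ]
```

>>> step_arm:
  moves: [0,0,0,-0.015,1,0,0,0,-0.03,1,0,0,0,-0.03,1]

```text
clock: 8.75
position: [0.4887, -0.1406, 0.0751]
ee_rot: [0.002, 0.56, 0.828, -0.001]
contact_force: [-0.6, -6.6, -2.6]
width: 0.0522
```

```bash
python3 -c "
from h import *
s=manip.get_state()
for k in('contact_force','moment','qpos'):print(k,s[k])
f=get_image('top')['frame'];cv2.imwrite('pics/t5.png',cv2.resize(f[225:325,250:370],(720,600),interpolation=2))"
```

```text
contact_force [-0.57230298 -6.59304261 -2.62164945]
moment [-0.99561809  0.0730913  -0.7201675 ]
qpos [-0.41481862  0.29581502  1.85425519 -0.00348726  0.98877101 -0.79423183]
```

The resisting moment is rising (-0.43, then -0.72 N m at about 0.6 rad): that is the stop. Now the other way.

>>> step_arm:
  moves: [0,0,0,0.045,1,0,0,0,0.09,1,0,0,0,0.135,1,0,0,0,0.18,1,0,0,0,0.225,1]

```text
clock: 9.3
position: [0.4874, -0.1415, 0.0752]
ee_rot: [0.002, 0.813, 0.582, -0.002]
contact_force: [-4.8, -8.6, 0.5]
width: 0.0517
```

>>> step_arm:
  moves: [0,0,0,0.045,1,0,0,0,0.09,1,0,0,0,0.135,1,0,0,0,0.18,1,0,0,0,0.225,1]

```text
clock: 9.8
position: [0.4853, -0.1401, 0.0751]
ee_rot: [0.001, 0.964, 0.265, -0.003]
contact_force: [-7.6, -4.4, 5.0]
width: 0.0513
```

```bash
python3 -c "
from h import *
s=manip.get_state()
for k in('contact_force','moment','qpos','position'):print(k,s[k])"
```

```text
contact_force [-7.64750313 -4.42558683  4.96316356]
moment [-0.81444868  1.19324924  0.23184078]
qpos [-0.41478285  0.29460526  1.85600828 -0.00644625  0.99474576  0.62356228]
position [ 0.4852726  -0.14011202  0.07514195]
```

>>> step_arm:
  moves: [0,0,0,0.045,1,0,0,0,0.09,1,0,0,0,0.135,1,0,0,0,0.18,1,0,0,0,0.225,1]

```text
clock: 10.3
position: [0.4846, -0.1379, 0.0751]
ee_rot: [-0.0, 0.996, -0.086, -0.003]
contact_force: [-8.6, 0.5, 7.4]
width: 0.0521
```

>>> step_arm:
  moves: [0,0,0,0.045,1,0,0,0,0.09,1,0,0,0,0.1,1,0,0,0,0.1,1]

```text
clock: 10.7
position: [0.4849, -0.1369, 0.0751]
ee_rot: [-0.0, 0.971, -0.239, -0.003]
contact_force: [-7.0, 2.7, 7.4]
width: 0.0518
```

```bash
python3 -c "
from h import *
s=manip.get_state()
for k in('contact_force','moment','qpos','position'):print(k,s[k])
f=get_image('scene')['frame'];t=get_image('top')['frame']
cv2.imwrite('pics/s6.png',np.hstack([cv2.resize(f[190:290,310:410],(400,400),interpolation=2),cv2.resize(t[225:325,280:380],(400,400),interpolation=2)]))"
```

```text
contact_force [-7.0266032   2.66167059  7.41451031]
moment [0.37995716 1.0394382  0.04761178]
qpos [-4.13166159e-01  2.94108042e-01  1.85699094e+00 -3.41703080e-04
  9.97133318e-01  1.63968738e+00]
position [ 0.48487508 -0.13691332  0.07507803]
```

View pics/s6.png

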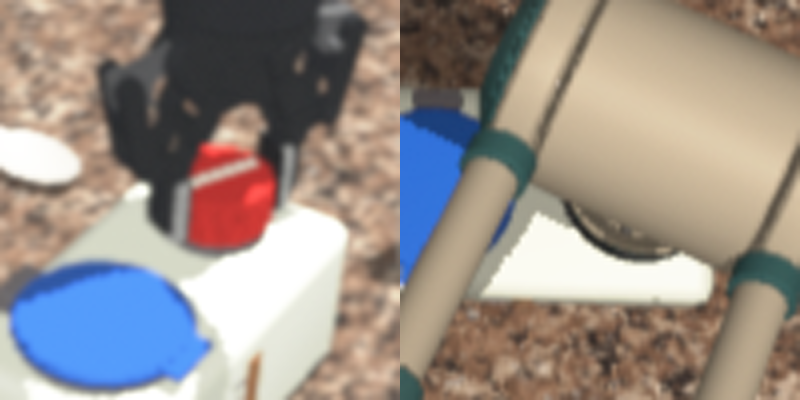

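```bash
python3 -c "
from h import *
im=get_image('scene')
a=cast(im,(357.5,236.2),.12);b=cast(im,(374.5,230),.12);print(a,b,np.arctan2(*(b-a)[1::-1]))"
```

```text
[ 0.49578714 -0.12563081  0.12      ] [ 0.47867622 -0.1631187   0.12      ] -1.9989916641168384
```

The stripe has turned about 2.0 rad clockwise, past the 1.8 rad needed (some slip at the stop explains the extra). Now a gentle lift test.

>>> step_arm:
  moves: [0,0,-0.006,0,1,0,0,-0.012,0,1,0,0,-0.016,0,1]

```text
clock: 11.15
position: [0.4863, -0.1379, 0.0825]
ee_rot: [0.0, 0.971, -0.237, -0.002]
contact_force: [-6.7, 0.5, -3.9]
width: 0.0519
```

>>> step_arm:
  moves: [0,0,-0.004,0,1,0,0,-0.008,0,1]

```text
clock: 11.35
position: [0.4864, -0.1379, 0.0864]
ee_rot: [-0.0, 0.971, -0.237, -0.002]
contact_force: [-4.5, 0.5, -4.2]
width: 0.0517
```

>>> step_arm:
  moves: [0,0,-0.01,0,1,0,0,-0.02,0,1,0,0,-0.035,0,1]

```text
clock: 11.65
position: [0.4902, -0.1391, 0.1059]
ee_rot: [0.0, 0.971, -0.237, 0.002]
contact_force: [-0.2, -0.5, -1.2]
width: 0.0519
```

>>> step_arm:
  moves: [0,0,-0.05,0,1,0,0,-0.09,0,1,0,0,-0.11,0,1,0,0,-0.11,0,1,0,0,-0.11,0,1]

```text
clock: 12.15
position: [0.4881, -0.1384, 0.1595]
ee_rot: [0.0, 0.971, -0.237, 0.0]
contact_force: [-0.0, -0.9, -1.7]
width: 0.0516
```

```bash
python3 -c "
from h import *
s=manip.get_state()
for k in('contact_force','qd','position','width'):print(k,s[k])
f=get_image('scene')['frame']
cv2.imwrite('pics/s7.png',cv2.resize(f[150:350,270:450],(540,600),interpolation=2))"
```

```text
contact_force [-0.03193438 -0.89470721 -1.65020382]
qd [-1.23856659e-03  1.07045836e-02  2.04687220e-02 -1.82387871e-06
  2.23968022e-03  6.05295933e-05]
position [ 0.48813827 -0.13839454  0.15949864]
width 0.05159973843552859
```

View pics/s7.png

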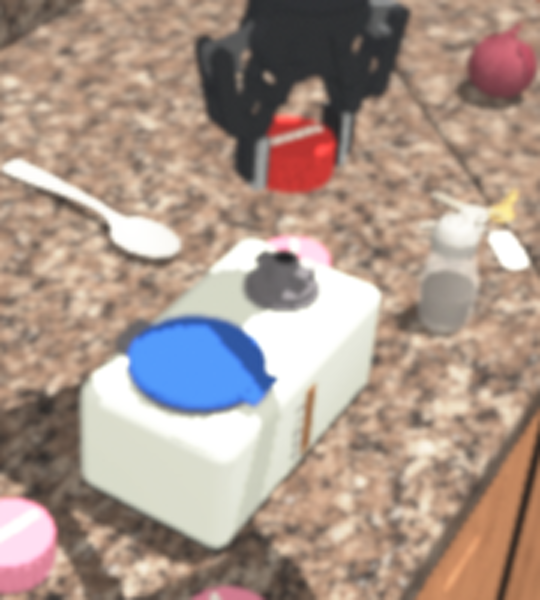

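The cap is off the grey neck and held about 84 mm up. The lid looks flush and the bystanders are untouched. I'll settle and hand in.

>>> step_arm:
  moves: [0,0,0,0,1,0,0,0,0,1,0,0,0,0,1]

```text
clock: 12.5
position: [0.4878, -0.1383, 0.159]
ee_rot: [-0.0, 0.971, -0.237, -0.001]
contact_force: [-0.2, -0.2, -0.2]
width: 0.052
```

```bash
python3 -c "
from rig import manip,job
s=manip.get_state();print(s['position'],s['width'],abs(s['qd']).max());job.sign_off()"
```

```text
[ 0.48782518 -0.13831415  0.15899859] 0.0519662299460265 0.004722939914807007
the job is handed in; nothing more can be done
```

The lid is shut and the red cap is off and in the gripper. I handed the job in at about 12.6 s; no verdict is reported.

- **Lid:** I pressed the blue lid down about 13 mm until it met its hard stop at 28 N. It looked flush in the last picture, but I judged that by eye and did not measure its angle afterwards.
- **Cap:** Counter-clockwise it met the stop at about 0.6 rad, so I turned it clockwise. The stripe showed about 2.0 rad of turn, and the cap then lifted straight off.
- **Last checks:** The cap is held still at 52 mm opening, about 84 mm above where it sat, over the neck. Mug, pepper shaker and spoon were not touched; in the last picture the pepper and spoon stood in place (the mug was out of frame).
- **What disagreed:** With the fingers shut, the fingertips were about 19 mm behind the reported TCP, not 14 mm ahead as stated. I set the heights from the picture and the contact force instead. At the stop the cap probably slipped about 0.2 rad in the fingers.

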